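# Clamp the painted glass with three clicks

## Task

Turn the black click dial clockwise until the clamp just holds the painted glass snug against the wooden fence, then give it exactly three more clicks; the glass cracks if squeezed much harder. Then swing the red lever all the way over to lock the clamp, and leave the paint jars and the brush where they are.

Things in the scene. Friction and masses are not known exactly. Their poses are not given: they have to be found in the camera images.
- board: Fixed wooden clamping board, 16 mm thick; origin on the worktop; the wood spans x -120 to 80, y -180 to 180 mm in its own frame. From -y to +y it carries the grey dial housing (88 x 88 mm, centre x 0 y -128, top 61 mm above the worktop), the jaw, the loose painted glass (100 mm in x, 80 in y, 10 thick, lying on the wood) and a wooden fence bar (110 x 22 x 22 mm).
- bed (a point): Point on the wood's surface under the glass (board frame x 0, y 20 mm). The fence is fixed at a different place each time; neither it nor the glass is reported. Pad, glass and fence start with 8 to 15 mm of play in all, so the first two clicks are always free. Snug means: the glass has slid up to the fence and stopped, and the pad starts to be pushed back. Feel for that.
- jaw: Aluminium jaw block (70 x 20 x 26 mm), origin under its centre; slides to the board's +y, 3.0 mm per click. A cork-faced pad (face 38 mm ahead of the jaw's origin) rides on it on a preloaded spring: it yields only above 6 N, then 2 N more for each click (3 mm). A red tongue on the pad slides back over the jaw as the pad yields. Dragging the glass along takes only 1 to 2 N.
- dial (a joint): Turn of the black dial (rad), 0 at the start, growing clockwise seen from above, which closes the jaw. 16 click stops a turn, at multiples of 0.3927; let go, it rests at a stop (up to 0.05 short of it when the clamp pushes back). The click spring resists with 0.2 N m a quarter of the way, 0 half way, helps with 0.2 at three quarters. Each newton on the glass adds a steady 0.0076 N m.
- dial_top (a point): Centre of the dial's top, on its vertical axis. The round ribbed grip is 42 mm in diameter and 34 mm high below this point; under it a flange 60 mm across, 6 mm thick, then the housing. Read at even quarters of each click and averaged, the click spring cancels out of the wrist torque: it then rises by 0.045 N m when the glass is snug and 0.015 per further click (grip friction adds up to 0.02).
- dial_mark (a point): Outer end of the red line on the dial's top, 21 mm from the axis at the top's height; it points to the board's -x when the dial is at 0.
- lever (a joint): Swing of the red lock lever (rad). Near 0 (open, as at the start) it points to the board's -x; it turns clockwise seen from above, to its stop at 1.5 (locked), where it lies along the board's front edge towards +y. It takes about 0.06 N m and stays where it is left.
- lever_pivot (a point): Point on the lever's vertical hinge axis, 32 mm above the worktop (board frame x -90, y -10 mm).
- lever_tip (a point): Top of the upright round post at the lever's end: 14 mm in diameter, 46 mm high below this point, 48 mm from the hinge axis, top 69 mm above the worktop.
- jar_yellow: Paint jar with a yellow lid, 56 mm in diameter, 65 mm high, loose; origin under its centre. Leave alone.
- jar_white: Dark paint jar with a white lid, 52 mm in diameter, 55 mm high, loose; origin under its centre. Leave alone.
- brush: Paint brush about 170 mm long, loose, lying on the worktop. Leave alone.

How it is judged:
By the outcome, as a careful person would: the job done as asked, in the order asked, and still so for the second after the job is handed in, with the robot touching nothing.
It also fails if it takes over 64 s, if anything falls off the work surface, if the arm or the gripper's body presses on something with over 40 N, if the wrist force passes 120 N, or if a joint passes its speed limit or range.

## Robot

A 6-joint arm with a two-finger parallel gripper is mounted at the origin on the work surface. World frame = base frame: x ahead of the robot, y to its left, z up, the work surface at z = 0. Lengths are in mm, angles in rad, forces in N, time in s.
With the tool pointing down it reaches from about 275 to 1000 mm from the base axis. Payload 8.4 kg.
Tool frame: the origin (TCP) lies at the very end of the fingers, on their centre line; the grasp point (between the pads) lies 19 mm behind it; z points along the fingers, y is the line along which they close (so a half turn about z gives the same grasp; the last joint's range is limited). The gripper opens to 85 mm and grips with 20 to 120 N. Pads are 22 mm wide; open, the fingers measure 114 mm over their backs; the gripper's body (76 mm by 85 mm) begins 54 mm behind the grasp point. The pads swing forward as they close: fully open they stand 13 mm farther back than shut.
Start: joints at [1.177, 0.353, 1.633, -0, 1.155, -0.002], TCP at [238.657, 577.643, 231.281] pointing down, gripper open.
Joint ranges: [-2.63, 2.63], [-0.92, 2.1], [0.06, 2.66], [-1.3, 4.44], [0, 2.69], [-3.02, 3.02]. Speed limits (rad/s): [2.22, 2.22, 2.79, 3.14, 3.14, 3.14].

## Interface

Orientations are given as [roll, pitch, yaw] about the fixed x, y, z axes, in that order (R = Rz(yaw) Ry(pitch) Rx(roll)).
In Python, from rig import sensors, grab_frame, camera_params, order gives the robot as it stands. The module is installed in compiled form; this text tells all that it offers.
- The arm moves only by the tool move_arm, never from a script. Its argument "motion" is a list of rows, each a list of 7 numbers: the turn, a rotation vector about the tool's x, y, z in rad, then the shift along the tool's x, y, z in m, then the finger opening in m, from 0 to 0.0854. A call has 1 to 8 rows; each row is the pose to reach, as a shift and turn from the pose commanded when the call began, along the tool's axes at that moment; what a row does not reach only later rows make up. A row lasts 1/8 s, in which the tool goes at most 62.5 mm and 10.7 degrees, less where a joint would pass 70% of its speed; a pose out of reach is approached as far as the arm can. A call with a gripper value outside its range is refused whole. The fingers move at their own pace and stop on an object; "grip_force" is the grip in N (left out, the last holds). Time passes only in rows, so rows that repeat a pose let the fingers close. It gives the time, the measured TCP pose, the force, the opening and the grip force at its end, in the units of the state.
- sensors.sense(): the state, without advancing time (a new reading comes with each control period).
- grab_frame(name): name is "scene" or "top"; returns (picture, depth): 400x640x3 uint8, red, green, blue; 400x640 float32, mm along the optical axis (not along the pixel's ray), 0 where there is no reading.
- camera_params(name): a dict with "camera_matrix" (3x3 intrinsics, pixels), "world_from_camera" (4x4, takes a point from camera to world coordinates). Camera axes: x right, y down, z forward; pixel columns grow to the right and rows downward; lengths in mm; the calibration is good to about 2 mm. A picture is of the moment at which its call begins. camera_params takes no time and is no camera call.
- order.sign_off(): hands the job in; it is judged then, once.
The state is a dict: "clock": time; "qpos": joint angles; "qvel": joint speeds; "joint_efforts": joint torques, N m; "eef_pos": TCP position; "tcp_rot": TCP orientation; "contact_force": force on the tool from outside, world axes, zero at the start; "wrist_torque": the same for the moment, N m; "opening": opening from 0.0 (shut) to 1.0 (fully open); "grasp_force": force on a finger pad.
Only numpy, scipy, OpenCV 4.12 (cv2) and the standard library are available. Lean on these libraries where they do the work, as an engineer would, in place of code of your own. Each camera call takes 0.05 s, during which the arm holds its last target. There are 200 camera calls.

## Working session

There is one attempt and no reset: what is moved stays moved. The work goes in short steps, Python scripts to look and compute and a tool call to move; the robot and the scene stay as the last step left them, time stands still between calls to the robot, and variables do not carry over. Pictures are saved under pics/ and viewed, at most 10 in all, crops included, and the job is handed in when it is done.

Besides the shell and the picture viewer there is one more tool, called in YAML: its name, and indented under it one key for each argument. move_arm: Moves the arm, as the interface text tells. Its arguments: {"type":"object","properties":{"motion":{"type":"array","items":{"type":"array","items":{"type":"number"}}},"grip_force":{"type":"number"}},"required":["motion"]}

```bash
mkdir -p pics; python3 - <<'E'
from rig import *
import cv2,numpy as np
for n in("scene","top"):
    p,d=grab_frame(n);np.savez(f"pics/{n}0.npz",p=p,d=d);cv2.imwrite(f"pics/{n}0.png",p[...,::-1])
    c=camera_params(n);print(n,np.round(c["camera_matrix"],1).tolist(),np.round(c["world_from_camera"],3).tolist())
print(sensors.sense())
E
```

```text
scene [[402.3, 0.0, 316.7], [0.0, 402.3, 207.7], [0.0, 0.0, 1.0]] [[-0.423, 0.511, -0.748, 1209.478], [0.906, 0.241, -0.348, 390.705], [0.003, -0.825, -0.565, 535.358], [0.0, 0.0, 0.0, 1.0]]
top [[474.7, 0.0, 321.5], [0.0, 474.7, 196.0], [0.0, 0.0, 1.0]] [[0.048, -0.974, 0.223, 410.47], [-0.999, -0.048, 0.007, 117.832], [0.004, -0.223, -0.975, 1060.845], [0.0, 0.0, 0.0, 1.0]]
{'clock': 0.1, 'qpos': array([ 1.17660494e+00,  3.53572520e-01,  1.63406147e+00,  1.09371574e-05,
        1.15521066e+00, -2.37993260e-03]), 'qvel': array([-2.02610117e-03, -7.49853140e-04, -2.81276360e-03,  1.76691829e-03,
       -5.60260457e-04, -4.98534004e-06]), 'joint_efforts': array([ 2.08194811e-04, -6.06351757e+01, -3.42820215e+01,  1.67661392e-05,
        3.79415578e-03,  4.81837094e-05]), 'eef_pos': array([238.48394981, 577.24427936, 230.64000618]), 'tcp_rot': array([-3.14034068e+00, -1.29802947e-05,  2.74977677e+00]), 'contact_force': array([ 0.23517949, -0.33138293, -0.72934753]), 'wrist_torque': array([-0.01898953, -0.00787321, -0.03673414]), 'grasp_force': 0.0, 'opening': 1.0010096143807106}
```

View pics/top0.png

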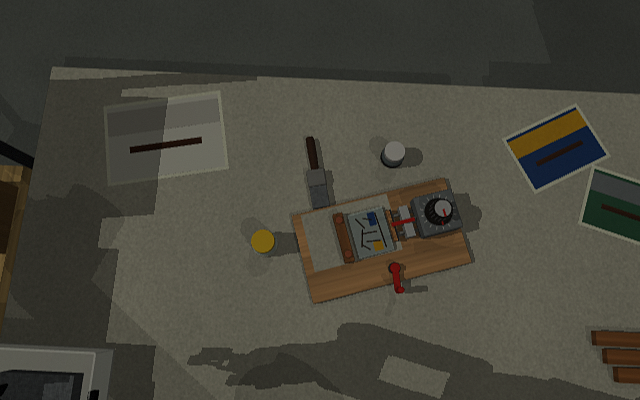

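View pics/scene0.png

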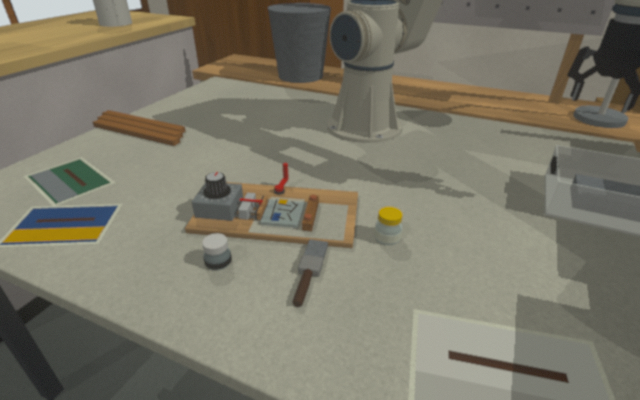

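Top view: the dial is near (440,210), lever post (397,268), jars (262,240) and (393,153), and brush (315,170). The board's +y points left in the image.

```bash
cat >h.py <<'E'
import numpy as np,cv2
from rig import *
def ray(n,uv,z):
    c=camera_params(n);K=c["camera_matrix"];T=np.array(c["world_from_camera"])
    uv=np.atleast_2d(uv).astype(float);r=np.c_[uv,np.ones(len(uv))]@np.linalg.inv(K).T@T[:3,:3].T
    return T[:3,3]+r*((z-T[2,3])/r[:,2])[:,None]
def cloud(n,d):
    c=camera_params(n);K=c["camera_matrix"];T=np.array(c["world_from_camera"])
    v,u=np.mgrid[:400,:640];P=np.stack([(u-K[0][2])/K[0][0]*d,(v-K[1][2])/K[1][1]*d,d],-1)
    return P@T[:3,:3].T+T[:3,3]
def proj(n,X):
    c=camera_params(n);T=np.linalg.inv(c["world_from_camera"]);q=(T[:3,:3]@np.array(X)+T[:3,3])@np.array(c["camera_matrix"]).T
    return q[:2]/q[2]
E
python3 - <<'E'
from h import *
z=np.load("pics/top0.npz");p,d=z["p"],z["d"];W=cloud("top",d)
h=W[...,2]; roi=np.zeros((400,640),bool);roi[170:310,285:480]=1
print("table z",np.median(h[310:330,300:400]))
m=(roi&(h>8)&(h<24)).astype(np.uint8)
n,l,s,c=cv2.connectedComponentsWithStats(m);k=1+s[1:,4].argmax()
q=W[(l==k)][:,:2].astype(np.float32);r=cv2.minAreaRect(q);print("board",r,cv2.boxPoints(r).tolist())
m=roi&(h>92)&(h<112);print("dialtop",m.sum(),np.median(h[m]),cv2.minEnclosingCircle(W[m][:,:2].astype(np.float32)),np.argwhere(m).mean(0))
m=roi&(h>56)&(h<64);print("housing",m.sum(),cv2.minAreaRect(W[m][:,:2].astype(np.float32)))
hs=cv2.cvtColor(p,cv2.COLOR_RGB2HSV);red=((hs[...,0]<6)|(hs[...,0]>174))&(hs[...,1]>170)&(hs[...,2]>60)
n,l,s,c=cv2.connectedComponentsWithStats((red&roi).astype(np.uint8))
for i in range(1,n):
  if s[i,4]>3:
    mm=l==i;print(s[i].tolist(),c[i],W[mm].mean(0).round(1),"zmax",h[mm].max())
    t=mm&(h>60)
    if t.any():print(" high",W[t].mean(0),t.sum())
a=cv2.resize(p[170:310,285:480],None,fx=4,fy=4,interpolation=cv2.INTER_CUBIC);cv2.imwrite("pics/crop1.png",a[...,::-1])
E
```

```text
table z -0.4883355525544175
board ((603.4620361328125, 3.9999237060546875), (291.2369384765625, 359.62603759765625), 17.212039947509766) [[411.15667724609375, 132.6704559326172], [517.5731811523438, -210.8501739501953], [795.7673950195312, -124.67060852050781], [689.3508911132812, 218.8500213623047]]
dialtop 333 100.09996409786095 ((616.659912109375, -125.85700225830078), 21.975147247314453) [208.73573574 441.88288288]
housing 1001 ((553.3541870117188, -114.81544494628906), (112.22766876220703, 242.42185974121094), 80.59636688232422)
[443, 209, 3, 8, 12] [444.08333333 212.33333333] [ 608.4 -129.   100.9] zmax 102.60352112455257
 high [ 608.40751752 -129.04388908  100.92885313] 12
[391, 217, 24, 9, 88] [402.69318182 221.375     ] [595.8 -53.6  43.9] zmax 50.82911196821169
[442, 221, 2, 4, 6] [442.33333333 222.83333333] [ 592.6 -134.    66.5] zmax 69.25123285592167
 high [ 592.57976111 -133.95805783   66.52972954] 6
[390, 263, 14, 30, 218] [396.22477064 277.2293578 ] [475.9 -42.2  36.6] zmax 73.5529918956704
 high [449.15421595 -46.2724566   67.68310956] 33
```

View pics/crop1.png

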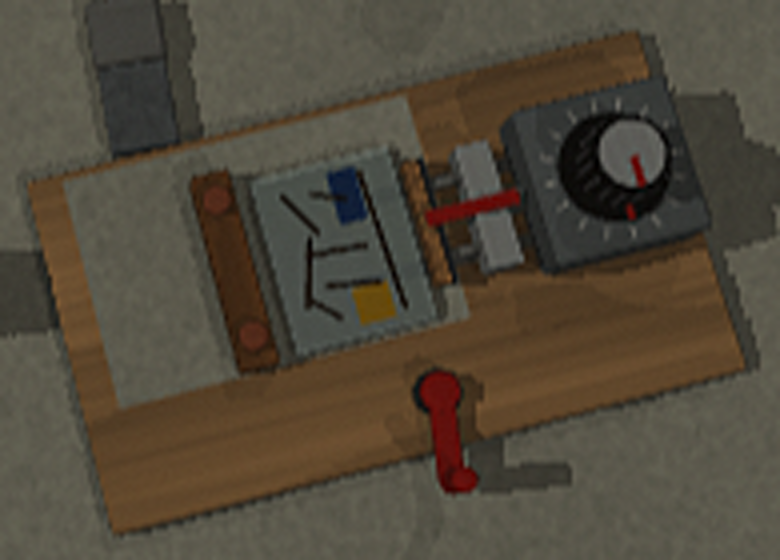

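The crop shows wood corners (crop px) TL (30,182), TR (643,33), BR (752,368), BL (112,532). The light dial top is at (633,152) with its red mark pointing down, and the lever post top is at (460,480).

```bash
python3 - <<'E'
from h import *
uv=np.array([[30,182],[643,33],[752,368],[112,532]])/4+[285,170]-.375
w=ray("top",uv,16)[:,:2];b=np.array([[80,180],[80,-180],[-120,-180],[-120,180.]])
bc,wc=b-b.mean(0),w-w.mean(0);th=np.arctan2((bc[:,0]*wc[:,1]-bc[:,1]*wc[:,0]).sum(),(bc*wc).sum())
R=np.array([[np.cos(th),-np.sin(th)],[np.sin(th),np.cos(th)]]);t=w.mean(0)-R@b.mean(0)
print("yaw",th,"t",t,"res",(w-(b@R.T+t)).round(1).tolist())
f=lambda x,y:(R@[x,y]+t).round(1)
print("dial from board",f(0,-128),"pivot",f(-90,-10),"tip",f(-138,-10))
# top disc by colour: light blob
z=np.load("pics/top0.npz");p,d=z["p"],z["d"]
hs=cv2.cvtColor(p,cv2.COLOR_RGB2HSV)
m=np.zeros((400,640),np.uint8);s=np.s_[195:222,428:458];m[s]=(hs[...,2][s]>95)
n,l,st,c=cv2.connectedComponentsWithStats(m);k=1+st[1:,4].argmax();print(st[k],c[k])
cn,_=cv2.findContours((l==k).astype(np.uint8),0,2);(cc,r)=cv2.minEnclosingCircle(cn[0]);print("disc",cc,r,ray("top",cc,101))
print("tip px",ray("top",np.array([[460,479]])/4+[285,170]-.375,69), "mark end",ray("top",np.array([[641,184],[634,155]])/4+[285,170]-.375,101))
W=cloud("top",d);hh=W[...,2]
for y0,y1,x0,x1,a in((225,256,248,278,58),(138,170,380,408,48)):
  q=W[y0:y1,x0:x1].reshape(-1,3);q=q[q[:,2]>a];print(cv2.minEnclosingCircle(q[:,:2].astype(np.float32)),q[:,2].max())
E
```

```text
yaw 0.2927682467842825 t [579.74575952  -5.3937785 ] res [[-1.4, -1.0], [-2.1, 0.0], [2.0, 0.0], [1.5, 0.9]]
dial from board [ 616.7 -127.9] pivot [496.5 -40.9] tip [450.5 -54.8]
[435 201  16  15  61] [443.49180328 208.36065574]
disc (442.5, 207.5) 7.905794143676758 [[ 618.40502743 -125.8560299   101.        ]]
tip px [[449.30671714 -44.47783784  69.        ]] mark end [[ 601.56303183 -130.5889626   101.        ]
 [ 616.62222033 -127.12950819  101.        ]]
((482.4962158203125, 189.04437255859375), 101.28715515136719) 1060.8446665393487
((591.2041625976562, 37.37533187866211), 197.83363342285156) 1060.8446665393487
```

move_arm:
  motion:
    - [0,0,-0.02,-0.035,-0.03,0,0.085]
    - [0,0,-0.05,-0.075,-0.062,0,0.085]
    - [0,0,-0.075,-0.115,-0.095,0.005,0.085]
    - [0,0,-0.1,-0.155,-0.127,0.01,0.085]
    - [0,0,-0.125,-0.195,-0.16,0.015,0.085]
    - [0,0,-0.15,-0.235,-0.192,0.02,0.085]
    - [0,0,-0.175,-0.275,-0.225,0.02,0.085]
    - [0,0,-0.2,-0.31,-0.253,0.02,0.085]
  grip_force: 60

```text
clock: 1.1
eef_pos: [429.0, 223.7, 211.1]
tcp_rot: [-3.141, -0.0, 2.95]
contact_force: [0.9, 0.5, 0.2]
opening: 0.994
grasp_force: 0.0
```

```bash
cat >>h.py <<'E'
from scipy.spatial.transform import Rotation as Ro
def plan(xyz,yaw):
    s=sensors.sense();R=Ro.from_euler("xyz",s["tcp_rot"]);G=Ro.from_euler("xyz",[np.pi,0,yaw])
    print("turn",(R.inv()*G).as_rotvec().round(3),"shift m",(R.inv().apply(np.array(xyz)-s["eef_pos"])/1000).round(4))
def st():
    s=sensors.sense();print("t",round(s["clock"],2),"pos",s["eef_pos"].round(1),"rot",s["tcp_rot"].round(4),"F",s["contact_force"].round(1),"T",s["wrist_torque"].round(4),"g",round(s["grasp_force"],1),"op",round(s["opening"],3),"q6",round(s["qpos"][5],3))
E
python3 -c "
from h import *
st();plan([617,-126.5,135],3.1416)"
```

```text
t 1.1 pos [429.  223.7 211.1] rot [-3.1413e+00 -2.0000e-04  2.9503e+00] F [0.9 0.5 0.2] T [ 0.0212  0.0061 -0.0074] g 0.0 op 0.994 q6 -0.902
turn [-0.    -0.    -0.191] shift m [-0.2512 -0.308   0.0761]
```

move_arm:
  motion:
    - [0,0,-0.025,-0.035,-0.042,0.01,0.085]
    - [0,0,-0.055,-0.07,-0.085,0.02,0.085]
    - [0,0,-0.085,-0.105,-0.128,0.03,0.085]
    - [0,0,-0.115,-0.14,-0.172,0.04,0.085]
    - [0,0,-0.145,-0.175,-0.215,0.05,0.085]
    - [0,0,-0.17,-0.21,-0.257,0.06,0.085]
    - [0,0,-0.191,-0.238,-0.291,0.07,0.085]
    - [0,0,-0.191,-0.2512,-0.308,0.076,0.085]

```text
clock: 2.1
eef_pos: [616.8, -126.7, 134.3]
tcp_rot: [3.142, -0.001, 3.139]
contact_force: [0.2, 0.3, 0.5]
opening: 0.995
grasp_force: 0.0
```

```bash
python3 -c "
from h import *
st();plan([617,-126.5,71],3.1416)
p,d=grab_frame('top');np.savez('pics/t1.npz',p=p,d=d)
q,d=grab_frame('scene')
cv2.imwrite('pics/t1.png',np.vstack([cv2.resize(p[180:280,330:480],(450,300)),cv2.resize(q[130:260,150:345],(450,300))])[...,::-1])"
```

```text
t 2.1 pos [ 616.8 -126.7  134.3] rot [ 3.1415e+00 -8.0000e-04  3.1390e+00] F [0.2 0.3 0.5] T [0.0044 0.0058 0.0195] g 0.0 op 0.995 q6 -1.773
turn [ 0.    -0.001 -0.003] shift m [-0.0003  0.0002  0.0633]
```

View pics/t1.png

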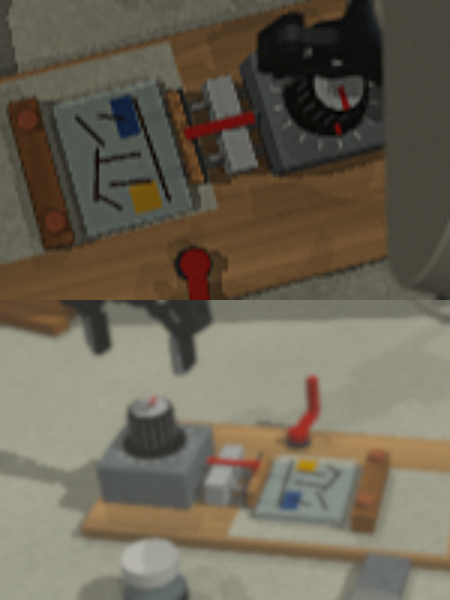

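The top view still sees the clamp beside the gripper. In the scene view the fingertips are at crop (95,345) and (180,365), above and slightly left of the dial top at (150,405). I'll check the dial position across both views.

```bash
python3 -c "
from h import *
for y in(-57,57): print(proj('scene',[617,-126.5+y*.9,148]))
print('pred dialtop',proj('scene',[617,-126.5,101]),'seen',150+150/450*195,130+(405-300)/300*130, 'top pred',proj('top',[617,-126.5,101]),'seen',330+340/3,180+95/3)
print('tips seen',150+95/450*195,130+48*.433,150+180*.4333,130+65*.433)
# two-view triangulation
def L(n,uv):
    c=camera_params(n);T=np.array(c['world_from_camera']);r=T[:3,:3]@np.linalg.inv(c['camera_matrix'])@[*uv,1];return T[:3,3],r/np.linalg.norm(r)
a,u=L('scene',(150+150/450*195,130+105*.4333));b,v=L('top',(330+340/3,180+95/3))
s,t=np.linalg.lstsq(np.c_[u,-v],b-a,rcond=None)[0];print(a+s*u,b+t*v)
"
```

```text
[192.54912548 151.59674683]
[232.5416475  161.23688764]
pred dialtop [215.25815152 175.84862455] seen 215.0 175.5 top pred [442.81818597 208.18118848] seen 443.3333333333333 211.66666666666666
tips seen 191.16666666666666 150.784 227.994 158.145
[ 612.1764909  -131.27033245   98.2072904 ] [ 610.5125418  -128.47962479   97.14861289]
```

move_arm:
  motion:
    - [0,0,0,0,0,0.016,0.085]
    - [0,0,0,0,0,0.032,0.085]
    - [0,0,0,0,0,0.048,0.085]
    - [0,0,0,0,0,0.063,0.085]
    - [0,0,0,0,0,0.063,0.06]
    - [0,0,0,0,0,0.063,0.048]
    - [0,0,0,0,0,0.063,0.044]
    - [0,0,0,0,0,0.063,0.044]
  grip_force: 40

```text
clock: 3.2
eef_pos: [617.0, -125.8, 73.1]
tcp_rot: [-3.14, 0.001, 3.141]
contact_force: [-0.7, -5.7, 1.2]
opening: 0.513
grasp_force: 2.8
```

```bash
python3 -c "
from h import *
st()"
```

```text
t 3.2 pos [ 617.  -125.8   73.1] rot [-3.1402e+00  1.4000e-03  3.1409e+00] F [-0.7 -5.7  1.2] T [-0.9     0.1151  0.003 ] g 2.8 op 0.513 q6 -1.772
```

move_arm:
  motion:
    - [0,0,0,0,-0.0005,0.002,0.038]
    - [0,0,0,0,-0.001,0.002,0.036]
    - [0,0,0,0,-0.001,0.002,0.036]
    - [0,0,0,0,-0.001,0.002,0.036]
  grip_force: 60

```text
clock: 3.7
eef_pos: [617.2, -126.9, 73.3]
tcp_rot: [-3.14, 0.002, 3.141]
contact_force: [-8.2, -4.1, 22.0]
opening: 0.478
grasp_force: 57.7
```

```bash
python3 -c "
from h import *
st()"
```

```text
t 3.7 pos [ 617.2 -126.9   73.3] rot [-3.1401e+00  2.2000e-03  3.1407e+00] F [-8.2 -4.1 22. ] T [-0.5215  1.2023 -0.0516] g 57.7 op 0.478 q6 -1.774
```

move_arm:
  motion:
    - [0,0,0,0.001,-0.0005,-0.002,0.036]
    - [0,0,0.1,0.001,-0.0005,-0.002,0.036]
    - [0,0,0.2,0.001,-0.0005,-0.002,0.036]
    - [0,0,0.3,0.001,-0.0005,-0.002,0.036]
    - [0,0,0.3927,0.001,-0.0005,-0.002,0.036]
    - [0,0,0.3927,0.001,-0.0005,-0.002,0.036]

```text
clock: 4.45
eef_pos: [617.2, -126.1, 73.4]
tcp_rot: [3.14, 0.003, 2.748]
contact_force: [5.1, 2.4, 5.9]
opening: 0.477
grasp_force: 63.5
```

```bash
cat >>h.py <<'E'
def snap(k):
    p,d=grab_frame("top");np.savez(f"pics/s{k}.npz",p=p,d=d);return p
E
python3 -c "
from h import *
st();snap(1)"
```

```text
t 4.45 pos [ 617.2 -126.1   73.4] rot [3.1402 0.0033 2.7485] F [5.1 2.4 5.9] T [ 0.4183 -0.6719  0.0301] g 63.5 op 0.477 q6 -1.383
```

move_arm:
  motion:
    - [0,0,0.0982,0,0,0,0.036]
    - [0,0,0.0982,0,0,0,0.036]

```text
clock: 4.75
eef_pos: [617.3, -125.9, 73.5]
tcp_rot: [3.14, 0.003, 2.651]
contact_force: [4.9, 3.4, 6.1]
opening: 0.476
grasp_force: 63.7
```

```bash
cat >>h.py <<'E'
def rd():
    v=[]
    for i in range(3):
        v.append(sensors.sense()["wrist_torque"][2]);p,_=grab_frame("top")
    v.append(sensors.sense()["wrist_torque"][2])
    s=sensors.sense();print("t",round(s["clock"],2),"yaw",round(s["tcp_rot"][2],4),"F",s["contact_force"].round(1),"Tz",np.round(v,4),"mean",np.mean(v).round(4))
E
python3 -c "
from h import *
rd()"
```

```text
t 4.9 yaw 2.6526 F [4.7 4.3 5.7] Tz [0.2188 0.1546 0.2787 0.2359] mean 0.222
```

```bash
cat >>h.py <<'E'
def rd(n=6,k=None):
    v=[];a=0;t0=sensors.sense()["clock"]
    for i in range(n):
        v.append(sensors.sense()["wrist_torque"][2]);p,d=grab_frame("top");a=a+p.astype(float)/n
    if k:np.savez(f"pics/{k}.npz",p=a,d=d)
    s=sensors.sense();print("t",t0,round(s["clock"],2),"yaw",round(s["tcp_rot"][2],4),"F",s["contact_force"].round(1),"mean",np.mean(v).round(4),"sd",np.std(v).round(3))
E
python3 -c "
from h import *
rd(5)"
```

```text
t 4.9 5.15 yaw 2.6526 F [4.3 3.2 6.5] mean 0.2062 sd 0.018
```

move_arm:
  motion:
    - [0,0,0.0982,0,0,0,0.036]
    - [0,0,0.0982,0,0,0,0.036]

```text
clock: 5.4
eef_pos: [617.4, -125.8, 73.5]
tcp_rot: [3.139, 0.003, 2.553]
contact_force: [5.1, 4.0, 5.3]
opening: 0.475
grasp_force: 63.7
```

```bash
python3 -c "
from h import *
rd()"
```

```text
t 5.4 5.7 yaw 2.5541 F [4.4 3.9 6.3] mean 0.0511 sd 0.029
```

move_arm:
  motion:
    - [0,0,0.0982,0,0,0,0.036]
    - [0,0,0.0982,0,0,0,0.036]

```text
clock: 5.95
eef_pos: [617.5, -125.6, 73.5]
tcp_rot: [3.138, 0.003, 2.454]
contact_force: [5.5, 5.4, 5.2]
opening: 0.471
grasp_force: 63.6
```

```bash
python3 -c "
from h import *
rd()"
```

```text
t 5.95 6.25 yaw 2.4553 F [6.1 5.2 5.5] mean -0.2028 sd 0.031
```

move_arm:
  motion:
    - [0,0,0.0982,0,0,0,0.036]
    - [0,0,0.0982,0,0,0,0.036]

```text
clock: 6.5
eef_pos: [617.7, -125.5, 73.5]
tcp_rot: [3.138, 0.003, 2.356]
contact_force: [5.9, 6.7, 4.7]
opening: 0.473
grasp_force: 63.6
```

```bash
python3 -c "
from h import *
rd(6,'c2')"
```

```text
t 6.5 6.8 yaw 2.3574 F [5.6 6.5 5. ] mean 0.0042 sd 0.02
```

move_arm:
  motion:
    - [0,0,0.0982,0,0.001,0,0.036]
    - [0,0,0.0982,0,0.001,0,0.036]

```text
clock: 7.05
eef_pos: [617.9, -125.3, 73.4]
tcp_rot: [3.139, 0.002, 2.259]
contact_force: [4.6, 2.9, 7.1]
opening: 0.472
grasp_force: 63.8
```

```bash
python3 -c "
from h import *
rd()"
```

```text
t 7.05 7.35 yaw 2.2599 F [4.3 2.1 6.6] mean 0.2218 sd 0.033
```

move_arm:
  motion:
    - [0,0,0.0982,0,0,0,0.036]
    - [0,0,0.0982,0,0,0,0.036]

```text
clock: 7.6
eef_pos: [618.0, -125.1, 73.5]
tcp_rot: [3.138, 0.002, 2.16]
contact_force: [4.7, 3.3, 5.7]
opening: 0.473
grasp_force: 63.7
```

```bash
python3 -c "
from h import *
rd()"
```

```text
t 7.6 7.9 yaw 2.1613 F [3.6 4.5 5.4] mean 0.0307 sd 0.029
```

move_arm:
  motion:
    - [0,0,0.0982,0,0,0,0.036]
    - [0,0,0.0982,0,0,0,0.036]

```text
clock: 8.15
eef_pos: [618.2, -125.0, 73.5]
tcp_rot: [3.138, 0.002, 2.061]
contact_force: [5.5, 3.3, 5.6]
opening: 0.471
grasp_force: 63.6
```

```bash
python3 -c "
from h import *
rd()"
```

```text
t 8.15 8.45 yaw 2.0626 F [6.3 3.7 4.5] mean -0.1701 sd 0.023
```

move_arm:
  motion:
    - [0,0,0.0982,0,0,0,0.036]
    - [0,0,0.0982,0,0,0,0.036]

```text
clock: 8.7
eef_pos: [618.4, -124.9, 73.5]
tcp_rot: [3.137, 0.001, 1.963]
contact_force: [5.8, 4.8, 4.8]
opening: 0.47
grasp_force: 63.6
```

```bash
python3 -c "
from h import *
rd(6,'c3')
a=[np.load(f'pics/{k}.npz')['p'] for k in('t1','c2','c3')]
cv2.imwrite('pics/cmp1.png',np.hstack([cv2.resize(p[190:260,330:420].astype(np.uint8),None,fx=2.9,fy=5.8,interpolation=cv2.INTER_CUBIC) for p in a])[...,::-1])"
```

```text
t 8.7 9.0 yaw 1.9647 F [6.  5.3 3.8] mean -0.0116 sd 0.025
```

View pics/cmp1.png

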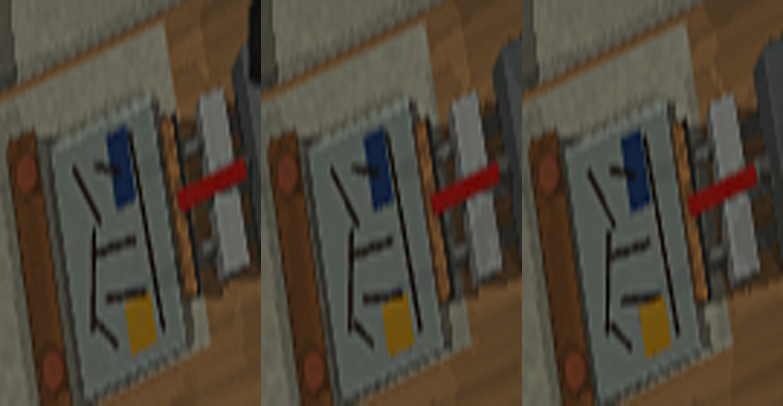

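Across the three panels the jaw, tongue and pad step left. The glass's blue patch also moves left, at panel x about 120, 376-261 and 634-522. The glass is not yet tight to the fence, and the torque average is unchanged (0.016 to 0.018). I'll measure the motion along board y, then do click 4.

```bash
cat >>h.py <<'E'
YAW=.2928
def vis(k):
    p=np.load(f"pics/{k}.npz")["p"].astype(np.float32);e=np.array([-np.sin(YAW),np.cos(YAW)]);o={}
    r,g,b=p[...,0],p[...,1],p[...,2]
    W={}
    W["glass"]=(np.clip(b-r-25,0,30),26,np.s_[200:240,345:400])
    W["glassY"]=(np.clip(np.minimum(r,g)-b-60,0,25)*(g/r>.62),26,np.s_[228:256,365:390])
    W["tongue"]=(np.clip(r-1.5*g-1.5*b+0,0,25)*(g<60),46,np.s_[205:235,385:420])
    for n,(w,z,s) in W.items():
        m=np.zeros((400,640));m[s]=w[s];v,u=np.mgrid[:400,:640]
        if m.sum()==0:o[n]=None;continue
        c=((u*m).sum()/m.sum(),(v*m).sum()/m.sum());o[n]=round(float(ray("top",c,z)[0,:2]@e),2)
    # profile averaged along board x, lines in board y, for edges
    R=np.array([[np.cos(YAW),-np.sin(YAW)],[np.sin(YAW),np.cos(YAW)]]);t=np.array([579.7,-5.4])
    ys=np.arange(-80,100,.5);xs=np.arange(-28,-14,1)
    P=np.array([[R@[x,y]+t for y in ys] for x in xs]);P=np.concatenate([P,np.full(P.shape[:2]+(1,),42.)],-1)
    uv=np.array([[proj("top",q) for q in l] for l in P]).astype(np.float32)
    pr=cv2.remap(p.mean(-1),uv[...,0],uv[...,1],cv2.INTER_LINEAR).mean(0)
    o["jaw"]=(ys,pr);return o
E
python3 - <<'E'
from h import *
b=vis('t1')
for k in('t1','s1','c2','c3'):
    o=vis(k);ys,pr=o.pop("jaw");_,p0=b["jaw"]
    def sh(lo,hi):
        i=np.where((ys>=lo)&(ys<=hi))[0];S=np.arange(-4,40)
        c=[((pr[i+s]-p0[i])**2).mean() if (i+s).max()<len(pr) else 9e9 for s in S];j=int(np.argmin(c))
        a=0
        if 0<j<len(S)-1:a=.5*(c[j-1]-c[j+1])/(c[j-1]-2*c[j]+c[j+1])
        return round((S[j]+a)*.5,2)
    print(k,o,"jawshift",sh(-75,-45),"fence",sh(45,80))
E
```

```text
h.py:40: RuntimeWarning: divide by zero encountered in divide
  W["glassY"]=(np.clip(np.minimum(r,g)-b-60,0,25)*(g/r>.62),26,np.s_[228:256,365:390])
h.py:40: RuntimeWarning: invalid value encountered in divide
  W["glassY"]=(np.clip(np.minimum(r,g)-b-60,0,25)*(g/r>.62),26,np.s_[228:256,365:390])
Traceback (most recent call last):
  File "h.py", line 50, in vis
    uv=np.array([[proj("top",q) for q in l] for l in P]).astype(np.float32)
                  ~~~~^^^^^^^^^
  File "h.py", line 12, in proj
    c=camera_params(n);T=np.linalg.inv(c["world_from_camera"]);q=(T[:3,:3]@np.array(X)+T[:3,3])@np.array(c["camera_matrix"]).T
ValueError: time passes only in moves, steps and waits
```

move_arm:
  motion:
    - [0,0,0.0982,0,0,0,0.036]
    - [0,0,0.0982,0,0,0,0.036]

```text
clock: 9.25
eef_pos: [618.6, -124.9, 73.5]
tcp_rot: [3.137, 0.001, 1.866]
contact_force: [7.4, 5.9, 4.2]
opening: 0.471
grasp_force: 63.5
```

```bash
python3 -c "
from h import *
rd()"
```

```text
t 9.25 9.55 yaw 1.867 F [6.9 5.5 4.4] mean 0.2137 sd 0.022
```

move_arm:
  motion:
    - [0,0,0.0982,0,0,0,0.036]
    - [0,0,0.0982,0,0,0,0.036]

```text
clock: 9.8
eef_pos: [618.8, -124.8, 73.5]
tcp_rot: [3.136, 0.0, 1.767]
contact_force: [8.7, 6.1, 3.1]
opening: 0.471
grasp_force: 63.4
```

```bash
python3 -c "
from h import *
rd()"
```

```text
t 9.8 10.1 yaw 1.7685 F [8.3 5.7 3.4] mean 0.0577 sd 0.027
```

move_arm:
  motion:
    - [0,0,0.0982,0,0,0,0.036]
    - [0,0,0.0982,0,0,0,0.036]

```text
clock: 10.35
eef_pos: [619.0, -124.8, 73.5]
tcp_rot: [3.136, -0.0, 1.668]
contact_force: [9.1, 5.3, 2.9]
opening: 0.472
grasp_force: 63.4
```

```bash
python3 -c "
from h import *
rd()"
```

```text
t 10.35 10.65 yaw 1.6697 F [9.1 5.8 3.6] mean -0.1538 sd 0.019
```

move_arm:
  motion:
    - [0,0,0.0982,0,0,0,0.036]
    - [0,0,0.0982,0,0,0,0.036]

```text
clock: 10.9
eef_pos: [619.3, -124.8, 73.5]
tcp_rot: [3.135, -0.001, 1.571]
contact_force: [9.6, 6.1, 2.8]
opening: 0.475
grasp_force: 63.3
```

```bash
python3 -c "
from h import *
rd(6,'c4')"
```

```text
t 10.9 11.2 yaw 1.5719 F [10.5  5.6  1.2] mean 0.0032 sd 0.013
```

```bash
cat >v.py <<'E'
import sys,rig
_c={n:rig.camera_params(n) for n in("scene","top")}
import h;h.camera_params=lambda n:_c[n]
from h import *
np.seterr(all="ignore")
b=vis('t1');_,p0=b["jaw"]
for k in sys.argv[1:]:
    o=vis(k);ys,pr=o.pop("jaw")
    def sh(lo,hi):
        i=np.where((ys>=lo)&(ys<=hi))[0];S=np.arange(-4,60)
        c=[((pr[i+s]-p0[i])**2).mean() if (i+s).max()<len(pr) else 9e9 for s in S];j=int(np.argmin(c));a=0
        if 0<j<len(S)-1:a=.5*(c[j-1]-c[j+1])/(c[j-1]-2*c[j]+c[j+1])
        return round((S[j]+a)*.5,2)
    print(k,o,"jaw",sh(-75,-50),"fence",sh(55,80))
E
python3 v.py t1 s1 c2 c3 c4
python3 -c "
import numpy as np,cv2
a=[np.load(f'pics/{k}.npz')['p'] for k in('t1','c3','c4')]
cv2.imwrite('pics/cmp2.png',np.hstack([cv2.resize(p[190:260,330:420].astype(np.uint8),None,fx=2.9,fy=5.8,interpolation=cv2.INTER_CUBIC) for p in a])[...,::-1])"
```

```text
t1 {'glass': -162.04, 'glassY': -160.26, 'tongue': -222.06} jaw -0.0 fence 0.0
s1 {'glass': -162.02, 'glassY': -160.17, 'tongue': -218.32} jaw 3.09 fence 0.04
c2 {'glass': -159.2, 'glassY': -157.01, 'tongue': -216.05} jaw 6.11 fence 2.44
c3 {'glass': -156.13, 'glassY': -154.04, 'tongue': -213.31} jaw 9.09 fence 5.98
c4 {'glass': -153.25, 'glassY': -151.22, 'tongue': -209.45} jaw 11.82 fence 8.43
```

View pics/cmp2.png

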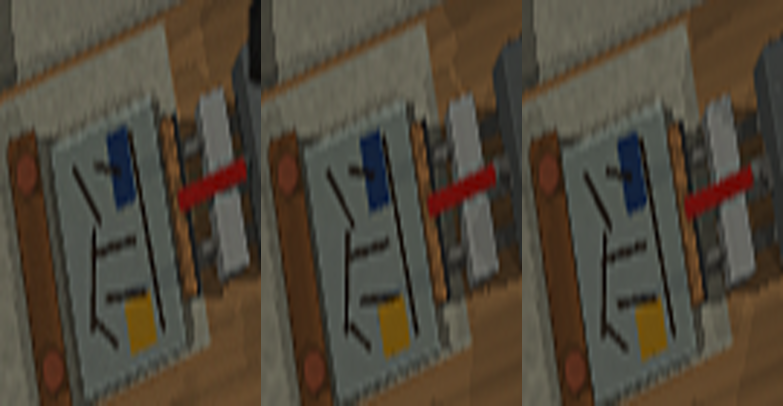

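Jaw, glass and pad move together by about 3 mm per click through click 4, and the torque at stop 4 shows no rise, so the glass isn't snug yet. On to click 5, imaging each quarter.

move_arm:
  motion:
    - [0,0,0.0982,0,0.001,0,0.036]
    - [0,0,0.0982,0,0.001,0,0.036]

```text
clock: 11.45
eef_pos: [619.5, -124.8, 73.5]
tcp_rot: [3.137, -0.001, 1.473]
contact_force: [7.1, 5.0, 3.9]
opening: 0.471
grasp_force: 63.7
```

```bash
python3 -c "
from h import *
rd(6,'c425')"
```

```text
t 11.45 11.75 yaw 1.4741 F [8.  5.6 4.3] mean 0.2076 sd 0.01
```

move_arm:
  motion:
    - [0,0,0.0982,0,0,0,0.036]
    - [0,0,0.0982,0,0,0,0.036]

```text
clock: 12.0
eef_pos: [619.7, -124.8, 73.5]
tcp_rot: [3.137, -0.002, 1.374]
contact_force: [7.6, 5.9, 4.0]
opening: 0.474
grasp_force: 63.5
```

```bash
python3 -c "
from h import *
rd(6,'c450')"
```

```text
t 12.0 12.3 yaw 1.3756 F [8.  6.1 3.5] mean 0.04 sd 0.023
```

move_arm:
  motion:
    - [0,0,0.0982,0,0,0,0.036]
    - [0,0,0.0982,0,0,0,0.036]

```text
clock: 12.55
eef_pos: [619.9, -124.9, 73.5]
tcp_rot: [3.136, -0.002, 1.276]
contact_force: [8.5, 4.2, 3.7]
opening: 0.478
grasp_force: 63.4
```

```bash
python3 -c "
from h import *
rd(6,'c475')"
```

```text
t 12.55 12.85 yaw 1.277 F [9.2 5.5 3.6] mean -0.1553 sd 0.025
```

move_arm:
  motion:
    - [0,0,0.0982,0,0,0,0.036]
    - [0,0,0.0982,0,0,0,0.036]

```text
clock: 13.1
eef_pos: [620.1, -124.9, 73.5]
tcp_rot: [3.136, -0.003, 1.178]
contact_force: [9.5, 4.8, 1.9]
opening: 0.471
grasp_force: 63.3
```

```bash
python3 -c "
from h import *
rd(6,'c5')"; python3 v.py c3 c4 c425 c450 c475 c5
```

```text
t 13.1 13.4 yaw 1.1793 F [9.9 4.7 2.4] mean 0.0208 sd 0.032
c3 {'glass': -156.13, 'glassY': -154.04, 'tongue': -213.31} jaw 9.09 fence 5.98
c4 {'glass': -153.25, 'glassY': -151.22, 'tongue': -209.45} jaw 11.82 fence 8.43
c425 {'glass': -152.6, 'glassY': -150.47, 'tongue': -209.19} jaw 12.63 fence 8.76
c450 {'glass': -151.81, 'glassY': -149.85, 'tongue': -208.38} jaw 13.32 fence 8.92
c475 {'glass': -151.21, 'glassY': -149.42, 'tongue': -207.75} jaw 14.13 fence 8.93
c5 {'glass': -151.2, 'glassY': -149.38, 'tongue': -207.65} jaw 14.86 fence 8.93
```

The glass stopped three quarters of the way through click 5. Over the last quarter the jaw moved 0.75 mm while the glass and tongue stayed put, so snug is click 5 and the target is click 8. I'll do click 6 and check it.

move_arm:
  motion:
    - [0,0,0.0982,0.001,0.001,0,0.036]
    - [0,0,0.0982,0.001,0.001,0,0.036]

```text
clock: 13.65
eef_pos: [620.4, -125.0, 73.5]
tcp_rot: [3.138, -0.001, 1.08]
contact_force: [5.3, 2.5, 5.1]
opening: 0.469
grasp_force: 63.8
```

```bash
python3 -c "
from h import *
rd()"
```

```text
t 13.65 13.95 yaw 1.0817 F [5.  0.9 5.3] mean 0.2518 sd 0.023
```

move_arm:
  motion:
    - [0,0,0.0982,0,0,0,0.036]
    - [0,0,0.1963,0,0,0,0.036]
    - [0,0,0.1963,0,0,0,0.036]

```text
clock: 14.32
eef_pos: [620.7, -125.2, 73.5]
tcp_rot: [3.138, -0.003, 0.883]
contact_force: [6.5, 1.8, 3.6]
opening: 0.472
grasp_force: 63.5
```

```bash
python3 -c "
from h import *
rd()"
```

```text
t 14.325 14.62 yaw 0.8847 F [5.8 1.2 4.5] mean -0.1458 sd 0.024
```

move_arm:
  motion:
    - [0,0,0.0982,0,0,0,0.036]
    - [0,0,0.0982,0,0,0,0.036]

```text
clock: 14.88
eef_pos: [620.9, -125.4, 73.5]
tcp_rot: [3.137, -0.003, 0.785]
contact_force: [7.2, -0.4, 3.7]
opening: 0.472
grasp_force: 63.5
```

```bash
python3 -c "
from h import *
rd(6,'c6')"; python3 v.py c5 c6
```

```text
t 14.875 15.18 yaw 0.7868 F [7.  0.  3.6] mean 0.0297 sd 0.025
c5 {'glass': -151.2, 'glassY': -149.38, 'tongue': -207.65} jaw 14.86 fence 8.93
c6 {'glass': -151.18, 'glassY': -149.35, 'tongue': -207.62} jaw 17.8 fence 8.94
```

Confirmed: the glass and tongue are fixed while the jaw advances. Two more clicks to stop 8.

move_arm:
  motion:
    - [0,0,0.1,0,0,0,0.036]
    - [0,0,0.2,0,0,0,0.036]
    - [0,0,0.3,0,0,0,0.036]
    - [0,0,0.3927,0,0,0,0.036]
    - [0,0,0.3927,0,0,0,0.036]

```text
clock: 15.8
eef_pos: [621.4, -126.1, 73.5]
tcp_rot: [3.138, -0.005, 0.393]
contact_force: [8.1, -4.1, 2.3]
opening: 0.473
grasp_force: 63.3
```

move_arm:
  motion:
    - [0,0,0.1,0,0,0,0.036]
    - [0,0,0.2,0,0,0,0.036]
    - [0,0,0.3,0,0,0,0.036]
    - [0,0,0.3927,0,0,0,0.036]
    - [0,0,0.3927,0,0,0,0.036]

```text
clock: 16.42
eef_pos: [621.6, -126.9, 73.5]
tcp_rot: [3.139, -0.006, 0.001]
contact_force: [8.9, -7.4, -0.3]
opening: 0.472
grasp_force: 63.1
```

```bash
python3 -c "
from h import *
rd(6,'c8');st()"; python3 v.py c6 c8
```

```text
t 16.425 16.73 yaw 0.0018 F [ 8.8 -6.7  0.3] mean 0.0805 sd 0.024
t 16.73 pos [ 621.6 -126.9   73.6] rot [ 3.1386e+00 -6.5000e-03  1.8000e-03] F [ 8.8 -6.7  0.3] T [-1.2971 -1.3744  0.1093] g 63.1 op 0.476 q6 1.368
c6 {'glass': -151.18, 'glassY': -149.35, 'tongue': -207.62} jaw 17.8 fence 8.94
c8 {'glass': -151.18, 'glassY': -149.35, 'tongue': -207.95} jaw 23.97 fence 8.95
```

The jaw is at 24.0 mm, which is 8 clicks. Release and lift.

move_arm:
  motion:
    - [0,0,0,0,0,0,0.05]
    - [0,0,0,0,0,0,0.065]
    - [0,0,0,0,0,0,0.075]
    - [0,0,0,0,0,0,0.075]
    - [0,0,0,0,0,-0.02,0.075]
    - [0,0,0,0,0,-0.05,0.075]
    - [0,0,0,-0.04,0,-0.08,0.06]
    - [0,0,0,-0.08,0,-0.08,0.05]

```text
clock: 17.73
eef_pos: [539.6, -125.3, 155.9]
tcp_rot: [3.14, -0.005, -0.001]
contact_force: [-0.0, -0.3, -0.4]
opening: 0.585
grasp_force: 0.0
```

```bash
python3 -c "
from h import *
st();p=snap('r')
z=cloud('top',np.load('pics/sr.npz')['d'])
hs=cv2.cvtColor(p,cv2.COLOR_RGB2HSV);red=((hs[...,0]<6)|(hs[...,0]>174))&(hs[...,1]>170)&(hs[...,2]>60)
red[:258]=0;red[300:]=0;red[:,:380]=0;red[:,420:]=0
v,u=np.where(red&(z[...,2]>60));print(len(u),u.mean(),v.mean(),ray('top',(u.mean(),v.mean()),66))
cv2.imwrite('pics/r.png',cv2.resize(p[185:305,350:480],None,fx=5,fy=5,interpolation=cv2.INTER_CUBIC)[...,::-1])"; python3 v.py c8 sr
```

```text
t 17.73 pos [ 539.6 -125.3  155.9] rot [ 3.1403e+00 -5.5000e-03 -8.0000e-04] F [-0.  -0.3 -0.4] T [-0.0248 -0.0362  0.0272] g 0.0 op 0.585 q6 1.341
35 400.0571428571429 288.8285714285714 [[450.57232823 -45.84563867  66.        ]]
c8 {'glass': -151.18, 'glassY': -149.35, 'tongue': -207.95} jaw 23.97 fence 8.95
sr {'glass': -151.27, 'glassY': -149.42, 'tongue': -207.88} jaw 23.64 fence 8.88
```

View pics/r.png

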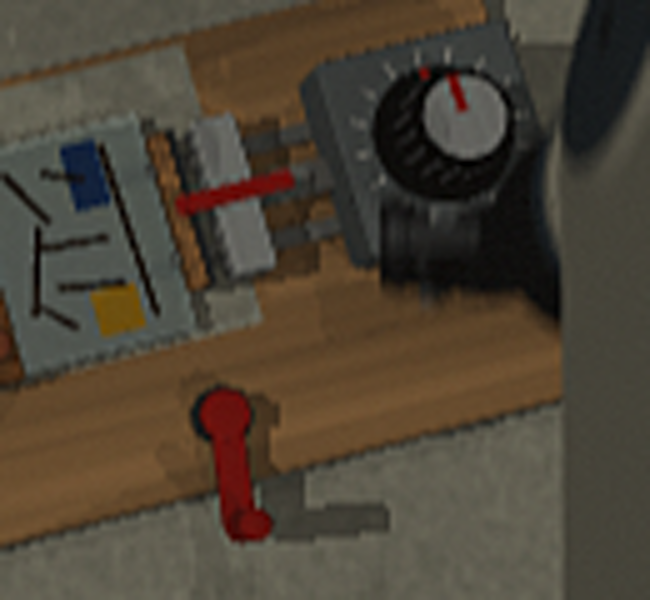

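The dial mark now points to the far side of the board, a half turn, and the tongue has slid back over the jaw. The lever pivot is at crop (225,413) and the post top at (253,523).

```bash
python3 -c "
from h import *
t=ray('top',(350+253/5-.4,185+523/5-.4),69)[0];p=ray('top',(350+225/5-.4,185+413/5-.4),35)[0]
print(t,p,np.linalg.norm((t-p)[:2]),np.arctan2(*(t-p)[1::-1]))
plan([450,-45.5,100],.087)"
```

```text
[449.71644573 -45.65344021  69.        ] [496.83468939 -38.74282958  35.        ] 47.62232065717402 -2.9959656257687017
turn [-0.     0.002 -0.088] shift m [-0.083  -0.0791  0.0542]
```

move_arm:
  motion:
    - [0,0,0,-0.03,-0.026,0,0.05]
    - [0,0,0,-0.06,-0.053,0,0.05]
    - [0,0,0,-0.0896,-0.0798,0.01,0.05]
    - [0,0,0,-0.0896,-0.0798,0.04,0.05]
    - [0,0,0,-0.0896,-0.0798,0.07,0.05]
    - [0,0,0,-0.0896,-0.0798,0.1,0.05]
    - [0,0,0,-0.0896,-0.0798,0.112,0.05]
    - [0,0,0,-0.0896,-0.0798,0.112,0.05]

```text
clock: 18.77
eef_pos: [449.0, -45.0, 40.4]
tcp_rot: [-3.142, 0.001, -0.001]
contact_force: [-0.1, 0.8, 0.1]
opening: 0.585
grasp_force: 0.0
```

move_arm:
  motion:
    - [0,0,0,0,0,0,0.03]
    - [0,0,0,0,0,0,0.02]
    - [0,0,0,0,0,0,0.012]
    - [0,0,0,0,0,0,0.01]
    - [0,0,0,0,0,0,0.01]
  grip_force: 25

```text
clock: 19.4
eef_pos: [449.3, -45.2, 41.0]
tcp_rot: [3.141, -0.001, -0.001]
contact_force: [-1.8, -0.9, 7.7]
opening: 0.153
grasp_force: 24.5
```

```bash
python3 - <<'E'
from h import *
st();s=sensors.sense()["eef_pos"][:2]
piv=np.array([496.8,-39.8])
yaw=sensors.sense()["tcp_rot"][2]
ex=np.array([np.cos(yaw),np.sin(yaw)]);ey=np.array([np.sin(yaw),-np.cos(yaw)])
r=s-piv;print(np.linalg.norm(r),np.arctan2(r[1],r[0]))
for a in np.arange(.1,1.45,.1):
    c,n=np.cos(-a),np.sin(-a);d=piv+np.array([[c,-n],[n,c]])@r-s;print(round(a,2),(np.array([d@ex,d@ey])/1000).round(4))
E
```

```text
t 19.4 pos [449.3 -45.2  41. ] rot [ 3.1414e+00 -9.0000e-04 -1.2000e-03] F [-1.8 -0.9  7.7] T [-0.1375  0.2682  0.0014] g 24.5 op 0.153 q6 1.469
47.758089022844835 -3.0288648565323
0.1 [-0.0003 -0.0048]
0.2 [-0.0001 -0.0095]
0.3 [ 0.0005 -0.0143]
0.4 [ 0.0016 -0.0189]
0.5 [ 0.0032 -0.0234]
0.6 [ 0.0052 -0.0277]
0.7 [ 0.0077 -0.0318]
0.8 [ 0.0105 -0.0357]
0.9 [ 0.0137 -0.0392]
1.0 [ 0.0172 -0.0424]
1.1 [ 0.0211 -0.0453]
1.2 [ 0.0252 -0.0477]
1.3 [ 0.0295 -0.0497]
1.4 [ 0.034  -0.0513]
```

move_arm:
  motion:
    - [0,0,0.08,-0.0003,-0.0048,0,0.01]
    - [0,0,0.16,-0.0001,-0.0095,0,0.01]
    - [0,0,0.24,0.0005,-0.0143,0,0.01]
    - [0,0,0.32,0.0016,-0.0189,0,0.01]
    - [0,0,0.4,0.0032,-0.0234,0,0.01]
    - [0,0,0.48,0.0052,-0.0277,0,0.01]
    - [0,0,0.56,0.0077,-0.0318,0,0.01]
    - [0,0,0.64,0.0105,-0.0357,0,0.01]

```text
clock: 20.4
eef_pos: [459.3, -9.6, 40.9]
tcp_rot: [3.141, -0.0, -0.644]
contact_force: [-3.1, -1.8, 9.3]
opening: 0.157
grasp_force: 24.9
```

```bash
python3 - <<'E'
from h import *
st();s=sensors.sense()["eef_pos"][:2]
piv=np.array([496.8,-39.8])
yaw=sensors.sense()["tcp_rot"][2]
ex=np.array([np.cos(yaw),np.sin(yaw)]);ey=np.array([np.sin(yaw),-np.cos(yaw)])
r=s-piv;print(np.linalg.norm(r),np.arctan2(r[1],r[0]))
for a in np.arange(.1,.75,.1):
    c,n=np.cos(-a),np.sin(-a);d=piv+np.array([[c,-n],[n,c]])@r-s;print(round(a,2),(np.array([d@ex,d@ey])/1000).round(4))
E
```

```text
t 20.4 pos [459.3  -9.6  40.9] rot [ 3.141e+00 -1.000e-04 -6.439e-01] F [-3.1 -1.8  9.3] T [-0.3499  0.618  -0.1127] g 24.9 op 0.157 q6 2.192
48.104572930198096 2.4636709165113273
0.1 [ 0.0004 -0.0048]
0.2 [ 0.0013 -0.0095]
0.3 [ 0.0026 -0.0141]
0.4 [ 0.0044 -0.0186]
0.5 [ 0.0067 -0.0228]
0.6 [ 0.0093 -0.0269]
0.7 [ 0.0124 -0.0306]
```

move_arm:
  motion:
    - [0,0,0.08,0.0004,-0.0048,0,0.01]
    - [0,0,0.16,0.0013,-0.0095,0,0.01]
    - [0,0,0.24,0.0026,-0.0141,0,0.01]
    - [0,0,0.32,0.0044,-0.0186,0,0.01]
    - [0,0,0.38,0.0067,-0.0228,0,0.01]
    - [0,0,0.4,0.0079,-0.0248,0,0.01]
    - [0,0,0.4,0.0079,-0.0248,0,0.01]

```text
clock: 21.28
eef_pos: [479.8, 6.0, 40.8]
tcp_rot: [3.14, 0.001, -1.042]
contact_force: [-4.8, 1.5, 10.3]
opening: 0.154
grasp_force: 25.0
```

```bash
python3 -c "
from h import *
st();r=sensors.sense()['eef_pos'][:2]-[496.8,-39.8];print(np.linalg.norm(r),3.434-np.arctan2(r[1],r[0]))"
```

```text
t 21.27 pos [479.8   6.   40.8] rot [ 3.1404e+00  1.1000e-03 -1.0421e+00] F [-4.8  1.5 10.3] T [ 0.1868  0.8053 -0.1712] g 25.0 op 0.154 q6 2.622
48.84963953146203 1.5086604753355635
```

move_arm:
  motion:
    - [0,0,0,0.0003,-0.002,0,0.01]
    - [0,0,0,0.0006,-0.0035,0,0.01]
    - [0,0,0,0.0006,-0.0035,0,0.01]

```text
clock: 21.65
eef_pos: [479.9, 6.4, 40.5]
tcp_rot: [3.135, 0.003, -1.041]
contact_force: [-14.7, -6.3, 20.0]
opening: 0.155
grasp_force: 26.4
```

```bash
python3 -c "
from h import *
st();r=sensors.sense()['eef_pos'][:2]-[496.8,-39.8];print(np.linalg.norm(r),3.434-np.arctan2(r[1],r[0]))"
```

```text
t 21.65 pos [479.9   6.4  40.5] rot [ 3.1345e+00  3.0000e-03 -1.0409e+00] F [-14.7  -6.3  20. ] T [-1.0024  2.294  -0.1378] g 26.4 op 0.155 q6 2.624
49.164496473288274 1.5132389252227079
```

The lever is firmly at its stop (16 N, no further motion). Release and lift clear.

move_arm:
  motion:
    - [0,0,0,0,0,0,0.025]
    - [0,0,0,0,0,0,0.04]
    - [0,0,0,0,0,0,0.045]
    - [0,0,0,0,0,-0.02,0.045]
    - [0,0,0,0,0,-0.06,0.045]
    - [0,0,0,0,0,-0.11,0.045]
    - [0,0,0,0,0,-0.16,0.045]
    - [0,0,0,0,0,-0.2,0.045]

```text
clock: 22.65
eef_pos: [484.4, 7.1, 242.5]
tcp_rot: [-3.14, -0.001, -1.041]
contact_force: [0.5, 0.2, -0.1]
opening: 0.52
grasp_force: 0.0
```

move_arm:
  motion:
    - [0,0,0,-0.04,0.04,0,0.045]
    - [0,0,0,-0.08,0.07,0,0.045]
    - [0,0,0,-0.08,0.07,0,0.045]

```text
clock: 23.02
eef_pos: [380.3, 41.4, 240.1]
tcp_rot: [3.141, 0.001, -1.04]
contact_force: [0.2, -0.3, 0.8]
opening: 0.525
grasp_force: 0.0
```

```bash
python3 -c "
from h import *
st();p=snap('f');q,_=grab_frame('scene')
cv2.imwrite('pics/f.png',np.vstack([cv2.resize(p[130:310,240:480],(600,300))[:, :],cv2.resize(q[150:290,170:430],(600,300))])[...,::-1])"; python3 v.py sr sf
```

```text
t 23.02 pos [380.3  41.4 240.1] rot [ 3.1410e+00  6.0000e-04 -1.0398e+00] F [ 0.2 -0.3  0.8] T [ 0.0411 -0.0518 -0.0332] g 0.0 op 0.525 q6 2.715
sr {'glass': -151.27, 'glassY': -149.42, 'tongue': -207.88} jaw 23.64 fence 8.88
sf {'glass': -151.18, 'glassY': -149.69, 'tongue': -207.83} jaw 23.66 fence 8.72
```

View pics/f.png

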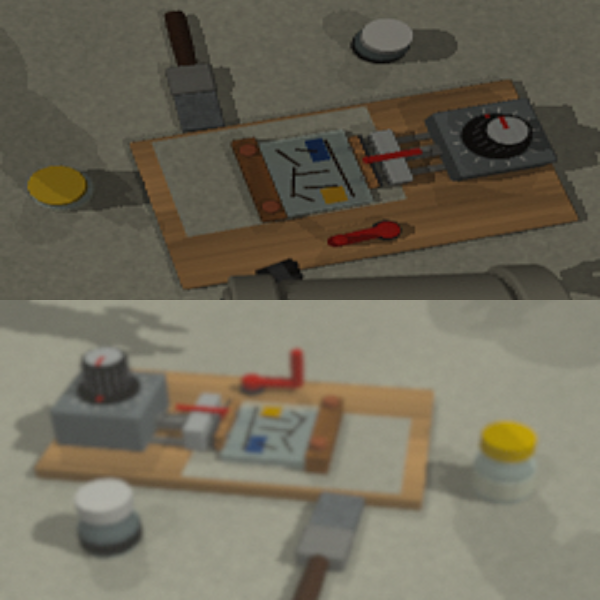

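The lever lies along the front edge, from (388,230) to (335,240) in the top panel. The glass is tight to the fence and uncracked, and the jars and brush haven't moved.

```bash
python3 -c "
from rig import order
print(order.sign_off())"
```

```text
the job is handed in; nothing more can be done
None
```

Job handed in: the glass came up snug on click 5, I gave it three more clicks to stop 8, and the red lever is locked at its stop; the glass looks uncracked and the jars and brush are where they were.

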